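# Put the mixed-up teaching models back on their own display stands

## Task

After class all four teaching models (globe, tooth, crystal, backbone) were put back on the wrong wooden display stands. Move each model onto the stand that has the same outline as the model's own foot (round, square, triangular or oblong), standing upright in the middle of it; the rubber mat is free for parking a model meanwhile. Tip no model over, and leave the glass beaker standing where it is.

Things in the scene. Friction and masses are not known exactly. Their poses are not given: they have to be found in the camera images.
- globe: Small globe model, 92 mm tall, 0.14 to 0.24 kg: blue ball of 58 mm diameter with green land patches, centre 60 mm above the origin, on a brass stem over a ROUND black foot (68 mm diameter, 10 mm thick). Origin: centre of the foot's underside, z up. Grip the ball across its middle, any yaw.
- tooth: Molar tooth model, 81 mm tall, 0.13 to 0.23 kg: white crown 38 x 38 mm, flat sides square to its x and y axes, 43 to 75 mm above the origin (cusps above), on four roots over a SQUARE black foot (60 x 60 mm along x and y, 10 mm thick). Origin: centre of the foot's underside, z up. Grip two opposite sides of the crown, 58 mm above the origin.
- crystal: Mineral crystal, 94 mm tall, 0.17 to 0.29 kg: pale lilac six-sided column, 34 mm across flats, straight from 10 to 68 mm above the origin, pointed above; one pair of flats faces +y and -y, others at 60 degree steps. TRIANGULAR black foot (sides 90 mm, 10 mm thick, one corner along +x, 52 mm from centre). Origin: centre of the foot's underside, z up. Grip two flats 52 mm above it.
- spine: Backbone model, 90 mm tall, 0.15 to 0.25 kg: three stacked bone-coloured vertebrae, grey discs between: a 34 mm round column from 18 to 90 mm above the origin, bony processes out to 40 mm towards -x. OBLONG black foot (88 mm along x, 50 along y, 10 thick). Origin: centre of the foot's underside, z up. Grip the column across y, 60 mm above the origin.
- stand_round: Fixed round wooden display stand, 104 mm diameter, flat top 12 mm above the bench. Origin: centre of its underside.
- stand_square: Fixed square wooden display stand, 96 x 96 mm along its x and y, flat top 12 mm above the bench. Origin: centre of its underside.
- stand_triangle: Fixed triangular wooden display stand with equal sides of 135 mm, flat top 12 mm above the bench, one corner pointing along its +x 78 mm from the centre. Origin: centre (of area) of its underside.
- stand_oblong: Fixed oblong wooden display stand, 130 mm along its x and 74 mm along its y, flat top 12 mm above the bench. Origin: centre of its underside.
- mat: Fixed thin black square rubber mat, 110 x 110 mm, 3 mm thick, empty at the start: a free spot for a model meanwhile. Origin: centre of its underside.
- beaker: Loose empty glass beaker, 62 mm diameter, 75 mm tall, standing upright among the stands; to be left alone. Origin: centre of its underside.
There are look-alikes about, which are no part of the job. Leave any pink or red look-alike of the globe alone.

How it is judged:
At the end, for the whole second after the job is handed in: Each model stands upright (within 0.1 rad) and at rest on the stand of its foot's outline, its foot resting flat on the stand's top and centred within 15 mm (the foot's turn does not matter), and released (horizontal distance between globe and stand_round below 0.015 m and z of globe in the frame of stand_round between 0.008 and 0.017 m and angle between each of globe, tooth, crystal, spine's own z axis and vertical below 0.1 rad and linear speed of each of globe, tooth, crystal, spine below 0.02 m/s and horizontal distance between tooth and stand_square below 0.015 m and z of tooth in the frame of stand_square between 0.008 and 0.017 m and horizontal distance between crystal and stand_triangle below 0.015 m and z of crystal in the frame of stand_triangle between 0.008 and 0.017 m and horizontal distance between spine and stand_oblong below 0.015 m and z of spine in the frame of stand_oblong between 0.008 and 0.017 m); the robot touches nothing.
It fails at once if a model is tipped over (leans more than 0.7 rad) (angle between any of globe, tooth, crystal, spine's own z axis and vertical above 0.7 rad).
It fails at once if the beaker is pushed more than 25 mm away or knocked over (distance of beaker from where it was at the start of the episode above 0.025 m or angle between beaker's own z axis and vertical above 0.5 rad).
It also fails if it takes over 134 s, if anything falls off the work surface, if the arm or the gripper's body presses on something with over 40 N, if the wrist force passes 120 N, or if a joint passes its speed limit or range.

## Robot

A 6-joint arm with a two-finger parallel gripper is mounted at the origin on the work surface. World frame = base frame: x ahead of the robot, y to its left, z up, the work surface at z = 0. Lengths are in m, angles in rad, forces in N, time in s.
With the tool pointing down it reaches from about 0.275 to 0.85 m from the base axis. Payload 19 kg.
Tool frame: the origin (TCP) lies at the very end of the fingers, on their centre line; the grasp point (between the pads) lies 19 mm behind it; z points along the fingers, y is the line along which they close (so a half turn about z gives the same grasp; the last joint's range is limited). The gripper opens to 85 mm and grips with 20 to 120 N. Pads are 22 mm wide; open, the fingers measure 114 mm over their backs; the gripper's body (76 mm by 85 mm) begins 54 mm behind the grasp point. The pads swing forward as they close: fully open they stand 13 mm farther back than shut.
Start: joints at [1.051, 0.15, 1.437, -0, 1.554, -0.134], TCP at [0.216, 0.533, 0.231] pointing down, gripper open.
Joint ranges: [-2.8, 2.8], [-0.68, 2.1], [0.12, 2.68], [-1.39, 4.53], [0.16, 2.79], [-2.81, 2.81]. Speed limits (rad/s): [1.89, 1.89, 2.22, 3.01, 3.01, 3.01].

## Interface

Orientations are given as a rotation vector (axis times angle).
In Python, from station import robot gives the robot as it stands. The module is installed in compiled form; this text tells all that it offers.
- The arm moves only by the tool send_rows, never from a script. Its argument "targets" is a list of rows, each a list of 5 numbers: the opening in per cent of the stroke, from 0 (shut) to 100 (fully open), then the shift along the tool's x, y, z in m, then the turn about the tool's z in rad. A call has exactly 10 rows; each row shifts and turns the commanded pose from where the row before left it, along the tool's axes as they then stand; what a row does not reach is not made up. A row lasts 1/8 s, in which the tool goes at most 62.5 mm and 10.7 degrees, less where a joint would pass 70% of its speed; a pose out of reach is approached as far as the arm can. A call with a gripper value outside its range is refused whole. The fingers move at their own pace and stop on an object; "force" is the grip in N (left out, the last holds). Time passes only in rows, so rows that do not move let the fingers close, or fill a call up. It gives the time, the measured TCP pose, the force, the opening and the grip force at its end, in the units of the state.
- robot.get_state(): the state, without advancing time (a new reading comes with each control period).
- robot.capture(name): name is "scene" or "top"; returns (picture, depth): 420x560x3 uint8, red, green, blue; 420x560 float32, m along the optical axis (not along the pixel's ray), 0 where there is no reading.
- robot.camera_model(name): a dict with "mtx" (3x3 intrinsics, pixels), "rvec" (rotation vector, rad) and "tvec" (3), from world to camera coordinates, as OpenCV has them. Camera axes: x right, y down, z forward; pixel columns grow to the right and rows downward; lengths in m; the calibration is good to about 2 mm. A picture is of the moment at which its call begins. camera_model takes no time and is no camera call.
- robot.hand_in(): hands the job in; it is judged then, once.
The state is a dict: "t": time; "joints": joint angles; "joint_velocities": joint speeds; "joint_torque": joint torques, N m; "tool_pos": TCP position; "ee_rot": TCP orientation; "wrist_force": force on the tool from outside, world axes, zero at the start; "torque": the same for the moment, N m; "opening": finger opening in m; "finger_force": force on a finger pad.
Only numpy, scipy, OpenCV 4.12 (cv2) and the standard library are available. Lean on these libraries where they do the work, as an engineer would, in place of code of your own. Each camera call takes 0.05 s, during which the arm holds its last target. There are 200 camera calls.

## Working session

There is one attempt and no reset: what is moved stays moved. The work goes in short steps, Python scripts to look and compute and a tool call to move; the robot and the scene stay as the last step left them, time stands still between calls to the robot, and variables do not carry over. Pictures are saved under pics/ and viewed, at most 14 in all, crops included, and the job is handed in when it is done.

Besides the shell and the picture viewer there is one more tool, called by a JSON object that holds its "name" and its "arguments", one argument or row to a line. send_rows: Moves the arm, as the interface text tells. Its arguments: {"type":"object","properties":{"targets":{"type":"array","items":{"type":"array","items":{"type":"number"}}},"force":{"type":"number"}},"required":["targets"]}

```bash
mkdir -p pics
cat > h.py <<'E'
import numpy as np, cv2
from station import robot
def cap(n):
    p,d=robot.capture(n); m=robot.camera_model(n); return p,d,m
def points(d,m):
    R,_=cv2.Rodrigues(np.array(m['rvec'],float)); K=np.array(m['mtx']);t=np.array(m['tvec']).ravel()
    v,u=np.indices(d.shape); c=np.stack([(u-K[0,2])/K[0,0]*d,(v-K[1,2])/K[1,1]*d,d],-1)
    w=(c-t)@R; w[d==0]=np.nan; return w
def save(p,n): cv2.imwrite('pics/'+n,cv2.cvtColor(p,cv2.COLOR_RGB2BGR))
E
python3 - <<'E'
from h import *
for n in('top','scene'):
    p,d,m=cap(n); save(p,n+'0.png'); np.savez(n+'0.npz',p=p,d=d,w=points(d,m))
    R,_=cv2.Rodrigues(np.array(m['rvec'],float)); print(n,-R.T@np.array(m['tvec']).ravel(),R[2],m['mtx'])
s=robot.get_state();print(s)
E
```

```text
top [0.39287687 0.06404539 1.32179962] [ 0.1853364   0.00961223 -0.98262812] [[503.90985942   0.         281.22600244]
 [  0.         503.90985942 208.58249429]
 [  0.           0.           1.        ]]
scene [ 1.55480153 -0.10320545  0.68537629] [-0.82593464  0.12942886 -0.54870771] [[448.02809809   0.         283.33059611]
 [  0.         448.02809809 204.72098991]
 [  0.           0.           1.        ]]
{'t': 0.1, 'joints': array([ 1.05096751e+00,  1.50910326e-01,  1.43788877e+00, -3.11802071e-05,
        1.55379213e+00, -1.34011302e-01]), 'joint_velocities': array([-0.00132543, -0.00123303, -0.00250456,  0.00095239, -0.00085624,
       -0.00122311]), 'joint_torque': array([ 4.15790724e-03, -7.14378762e+01, -5.71789742e+01, -2.26966126e-04,
        7.36872840e-03, -8.21505910e-05]), 'tool_pos': array([0.21631795, 0.5325476 , 0.23078938]), 'ee_rot': array([-6.02232151e-01, -3.08303249e+00,  1.50106349e-03]), 'wrist_force': array([-0.64197066,  0.13936906,  0.21967993]), 'torque': array([-0.02647039,  0.01972707, -0.01137903]), 'finger_force': 0.0, 'opening': 0.08523276685887053}
```

View pics/top0.png

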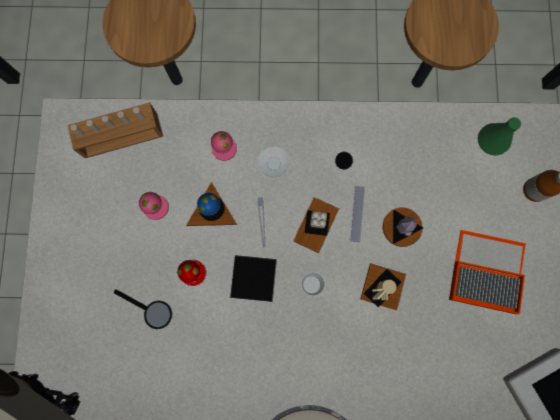

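View pics/scene0.png

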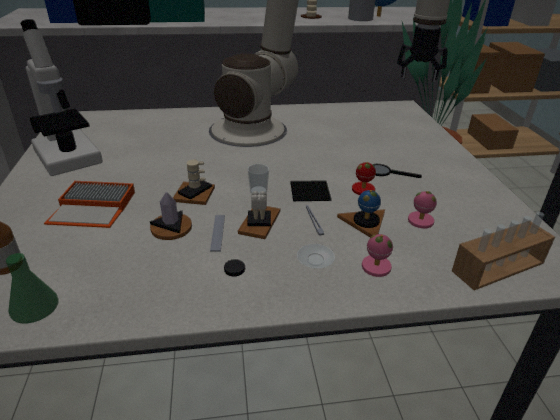

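Top view: triangle stand (211,208) holds the globe, oblong (317,224) the tooth, round (403,227) the crystal and square (384,287) the backbone. The mat is at (254,278) and the beaker at (312,285). So there are two swaps, each going via the mat.

```bash
cat >> h.py <<'E'
def cast(px,m,z):
    R,_=cv2.Rodrigues(np.array(m['rvec'],float)); K=np.array(m['mtx']);t=np.array(m['tvec']).ravel()
    px=np.asarray(px,float).reshape(-1,2); r=np.c_[(px-K[:2,2])/K[0,0],np.ones(len(px))]@R; c=-R.T@t
    return (c+r*((z-c[2])/r[:,2])[:,None])[:,:2]
def blob(mask,box):
    q=np.zeros_like(mask,np.uint8); x0,y0,x1,y1=box; q[y0:y1,x0:x1]=mask[y0:y1,x0:x1]
    v,u=np.nonzero(cv2.morphologyEx(q,cv2.MORPH_OPEN,np.ones((2,2),np.uint8))); return np.c_[u,v]
def shape(px,m,z,kind):
    P=(cast(px,m,z)*1000).astype(np.float32); h=cv2.convexHull(P)
    if kind=='c': c,r=cv2.minEnclosingCircle(h); return np.round(c,1),2*r
    if kind=='t':
        a,T=cv2.minEnclosingTriangle(h); T=T[:,0]; c=T.mean(0); s=np.linalg.norm(T-np.roll(T,1,0),axis=1)
        return c.round(1),s.round(),np.degrees(np.arctan2(*(T-c).T[::-1])).round(1)
    (c,s,a)=cv2.minAreaRect(h); return np.round(c,1),np.round(s,1),round(a,1)
E
python3 - <<'E'
from h import *
f=np.load('top0.npz');p,d,w=f['p'],f['d'],f['w'];m=robot.camera_model('top')
hsv=cv2.cvtColor(p,cv2.COLOR_RGB2HSV);H,S,V=cv2.split(hsv); z=w[...,2]
print('bench z',np.nanmedian(z[180:190,280:350]),np.nanstd(z[180:190,290:340]))
wood=(H<18)&(S>110)&(V>50)&(z>0.006)&(z<.02)
black=(V<45)
B=dict(tri=((180,175,245,240),'t'),obl=((285,190,345,258),'r'),rnd=((378,203,428,250),'c'),sq=((355,258,412,315),'r'))
for k,(b,t) in B.items():
    q=blob(wood,b); print(k,len(q),'stand',shape(q,m,.012,t))
    q=blob(black&(z<.035)&(z>.014),b); kind={'tri':'c','obl':'r','rnd':'t','sq':'r'}[k]; print('   foot',len(q),shape(q,m,.022,kind))
    hi=np.zeros_like(z,bool);x0,y0,x1,y1=b;hi[y0-15:y1+5,x0-5:x1+5]=1;hi&=z>.05
    P=w[hi]; print('   high n',len(P),'xy median',np.median(P,0)*1000, 'max z',P[:,2].max(), 'rng',P.min(0)[:2],P.max(0)[:2])
q=blob(black,(225,250,280,305));print('mat',shape(q,m,.003,'r'))
q=blob((z>.06)&(z<.1),(295,265,330,305));print('beaker',len(q),shape(q,m,.075,'c'))
cv2.imwrite('pics/crop.png',cv2.resize(cv2.cvtColor(p[170:320,180:440],cv2.COLOR_RGB2BGR),None,fx=3,fy=3,interpolation=2))
E
```

```text
bench z -0.0001342939748367451 0.0026767953234867786
tri 502 stand (array([630.6, 259.8], dtype=float32), array([133., 134., 133.], dtype=float32), array([-117.6,  122.2,    2.4], dtype=float32))
   foot 152 (array([632.1, 255.8]), 63.717838287353516)
   high n 407 xy median [635.25289342 257.18040905  92.89411857] max z 0.10848420711971615 rng [0.61074027 0.2328043 ] [0.66501747 0.28850169]
obl 749 stand (array([596.1, -17.3]), array([ 71.8, 129. ]), 65.1)
   foot 253 (array([599. , -18.9]), array([58.1, 58.2]), 83.9)
   high n 244 xy median [600.63765498 -15.87621804  88.88112474] max z 0.09910954549341647 rng [ 0.58245349 -0.03637493] [0.62170741 0.00326966]
rnd 581 stand (array([ 593.4, -243.6]), 102.90028381347656)
   foot 260 (array([ 591.5, -243. ], dtype=float32), array([89., 89., 90.], dtype=float32), array([-92.2, 148.7,  27.8], dtype=float32))
   high n 209 xy median [ 590.15094101 -237.18790225   86.46222387] max z 0.10953069537891687 rng [ 0.57651172 -0.25937132] [ 0.61043146 -0.22362278]
sq 647 stand (array([ 437.8, -189.7]), array([94.6, 94.8]), 73.5)
   foot 311 (array([ 434.7, -185.2]), array([48.3, 86.8]), 47.4)
   high n 290 xy median [ 430.76322917 -177.46335834   98.75543585] max z 0.10717108632540974 rng [ 0.40701739 -0.20059263] [ 0.45309175 -0.15421708]
mat (array([454.9, 145.1]), array([106.5, 107. ]), 85.2)
beaker 113 (array([440.3,  -6.2]), 61.21037673950195)
```

View pics/crop.png

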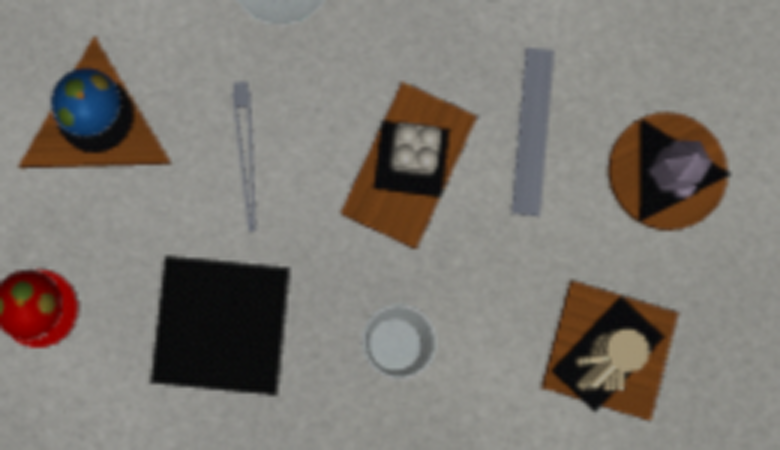

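The crop confirms the four models on their stands: globe/triangle, tooth/oblong, crystal/round, backbone/square. The measured sizes match the description. I'll start with the globe.

{"name": "send_rows", "arguments": {
  "targets": [
    [100,-0.049,-0.0097,0,0],
    [100,-0.049,-0.0097,0,0],
    [100,-0.049,-0.0097,0,0],
    [100,-0.049,-0.0097,0,0],
    [100,-0.049,-0.0097,0,0],
    [100,-0.049,-0.0097,0,0],
    [100,-0.049,-0.0097,0,0],
    [100,-0.049,-0.0097,0,0],
    [100,-0.049,-0.0097,0,0],
    [100,-0.05,-0.0097,0,0]
  ],
  "force": 40
}}

```text
t: 1.35
tool_pos: [0.6359, 0.257, 0.2309]
ee_rot: [-0.602, -3.083, 0.0]
wrist_force: [0.5, 0.9, -0.8]
opening: 0.0855
finger_force: 0.0
```

{"name": "send_rows", "arguments": {
  "targets": [
    [100,0.001,0.002,0.03,0],
    [100,0,0,0.03,0],
    [100,0,0,0.03,0],
    [100,0,0,0.03,0],
    [100,0,0,0.03,0],
    [100,0,0,0.02,0],
    [100,0,0,0.013,0],
    [100,0,0,0,0],
    [0,0,0,0,0],
    [0,0,0,0,0]
  ]
}}

```text
t: 2.6
tool_pos: [0.6352, 0.2605, 0.0498]
ee_rot: [0.602, 3.082, 0.001]
wrist_force: [-2.6, -0.8, 4.5]
opening: 0.0561
finger_force: 41.4
```

{"name": "send_rows", "arguments": {
  "targets": [
    [0,0,0,0,0],
    [0,0,0,0,0],
    [0,0,0,0,0],
    [0,0,0,0,0],
    [0,0,0,0,0],
    [0,0,0,0,0],
    [0,0,0,-0.005,0],
    [0,0,0,-0.01,0],
    [0,0,0,-0.015,0],
    [0,0,0,0,0]
  ]
}}

```text
t: 3.85
tool_pos: [0.6354, 0.2605, 0.0803]
ee_rot: [0.602, 3.081, 0.002]
wrist_force: [-0.6, 0.7, -2.5]
opening: 0.0562
finger_force: 42.9
```

Run:
```python
from h import *
p,d,m=cap('scene'); save(cv2.resize(p[100:300,120:460],None,fx=2,fy=2),'s1.png')
```

```text
(no output)
```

View pics/s1.png

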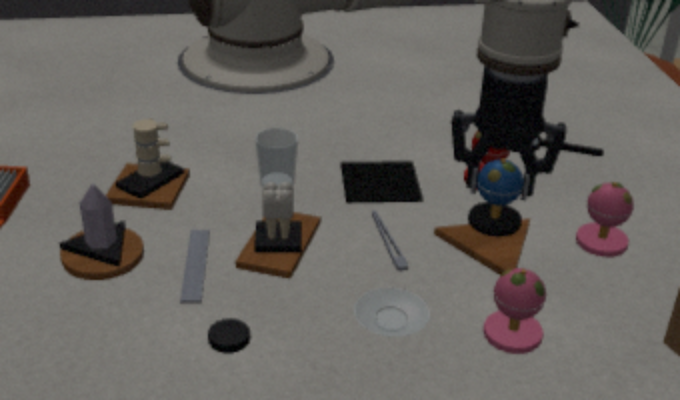

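The globe hangs upright in the gripper at (500,185), with its foot clear of the stand. Next it goes to the mat.

{"name": "send_rows", "arguments": {
  "targets": [
    [0,0,0,-0.02,0],
    [0,0.0207,-0.0292,0,0],
    [0,0.0207,-0.0292,0,0],
    [0,0.0207,-0.0292,0,0],
    [0,0.0207,-0.0292,0,0],
    [0,0.0207,-0.0292,0,0],
    [0,0.0207,-0.0292,0,0],
    [0,0,0,0.025,0],
    [0,0,0,0.02,0],
    [0,0,0,0,0]
  ]
}}

```text
t: 5.15
tool_pos: [0.4532, 0.1446, 0.0532]
ee_rot: [-0.602, -3.082, 0.001]
wrist_force: [0.6, -0.5, -1.6]
opening: 0.0566
finger_force: 43.4
```

{"name": "send_rows", "arguments": {
  "targets": [
    [0,0,0,0.007,0],
    [0,0,0,0.005,0],
    [0,0,0,0.002,0],
    [0,0,0,0,0],
    [0,0,0,0,0],
    [100,0,0,0,0],
    [100,0,0,0,0],
    [100,0,0,0,0],
    [100,0,0,0,0],
    [100,0,0,0,0]
  ]
}}

```text
t: 6.4
tool_pos: [0.4536, 0.1447, 0.0393]
ee_rot: [-0.602, -3.083, 0.0]
wrist_force: [-0.6, -1.0, -0.7]
opening: 0.0851
finger_force: 0.0
```

{"name": "send_rows", "arguments": {
  "targets": [
    [100,0,0,-0.02,0],
    [100,0,0,-0.05,0],
    [100,0,0,-0.05,0],
    [100,0,0,-0.05,0],
    [100,-0.0274,-0.0307,0,0],
    [100,-0.0274,-0.0307,0,0],
    [100,-0.0274,-0.0307,0,0],
    [100,-0.0274,-0.0307,0,0],
    [100,-0.0274,-0.0307,0,0],
    [100,0,0,0,0]
  ]
}}

```text
t: 7.65
tool_pos: [0.5232, -0.0513, 0.2088]
ee_rot: [-0.606, -3.082, 0.001]
wrist_force: [-1.2, 0.6, -0.9]
opening: 0.0856
finger_force: 0.0
```

{"name": "send_rows", "arguments": {
  "targets": [
    [100,-0.0274,-0.0307,0,0],
    [100,-0.0274,-0.0307,0,0],
    [100,-0.0274,-0.0307,0,0],
    [100,-0.0274,-0.0307,0,0],
    [100,-0.0274,-0.0307,0,0],
    [100,0,0,0,0.173],
    [100,0,0,0,0],
    [100,0,0,0,0],
    [100,0,0,0,0],
    [100,0,0,0,0]
  ]
}}

```text
t: 8.9
tool_pos: [0.592, -0.2425, 0.2095]
ee_rot: [0.864, 3.02, -0.0]
wrist_force: [-0.1, 0.2, -0.1]
opening: 0.0854
finger_force: 0.0
```

Run:
```python
from h import *
s=robot.get_state();print(s['tool_pos'],s['ee_rot'],s['joints'])
p,d,m=cap('scene'); save(cv2.resize(p[100:300,120:460],None,fx=2,fy=2),'s2.png')
p,d,m=cap('top'); w=points(d,m);z=w[...,2]
P=w[245:305,220:285].reshape(-1,3);P=P[P[:,2]>.05];print('globe',P.min(0),P.max(0))
V=p.max(-1); q=blob((V<45)&(z>.009)&(z<.025),(225,250,280,305)); print(len(q),shape(q,m,.013,'c'))
```

```text
[ 0.59195131 -0.24247352  0.20949791] [ 8.63964258e-01  3.02029602e+00 -2.77391185e-04] [-5.09049388e-01  2.92836326e-01  1.30878640e+00 -1.36300207e-04
  1.53977743e+00 -1.52261623e+00]
globe [0.42960388 0.11620881 0.06047934] [0.48664908 0.1712987  0.09976146]
64 (array([448.1, 132.7]), 61.692474365234375)
```

View pics/s2.png

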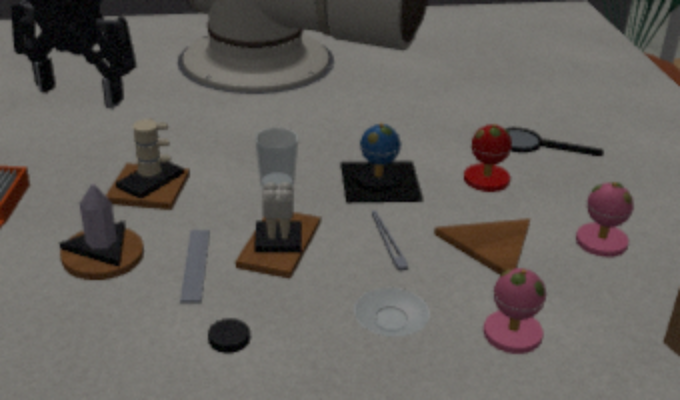

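The globe stands upright on the mat (380,160) and the gripper is above the crystal. Descending and grasping.

{"name": "send_rows", "arguments": {
  "targets": [
    [100,0,0,0.03,0],
    [100,0,0,0.03,0],
    [100,0,0,0.03,0],
    [100,0,0,0.03,0],
    [100,0,0,0.025,0],
    [100,0,0,0.0155,0],
    [100,0,0,0.005,0],
    [100,0,0,0,0],
    [0,0,0,0,0],
    [0,0,0,0,0]
  ],
  "force": 60
}}

```text
t: 10.25
tool_pos: [0.5922, -0.243, 0.0445]
ee_rot: [0.866, 3.019, -0.001]
wrist_force: [0.7, -0.4, -0.1]
opening: 0.0518
finger_force: 0.0
```

{"name": "send_rows", "arguments": {
  "targets": [
    [0,0,0,0,0],
    [0,0,0,0,0],
    [0,0,0,0,0],
    [0,0,0,-0.005,0],
    [0,0,0,-0.015,0],
    [0,0,0,-0.03,0],
    [0,0,0,-0.04,0],
    [0,0,0,-0.04,0],
    [0,0,0,0,0],
    [0,0,0,0,0]
  ]
}}

```text
t: 11.5
tool_pos: [0.5917, -0.2427, 0.1735]
ee_rot: [-0.866, -3.019, 0.0]
wrist_force: [0.3, 0.2, -3.4]
opening: 0.038
finger_force: 60.5
```

Run:
```python
from h import *
s=robot.get_state();print(s['tool_pos'],s['ee_rot'],s['wrist_force'])
p,d,m=cap('scene'); save(cv2.resize(p[60:300,120:460],None,fx=2,fy=2),'s3.png')
```

```text
[ 0.59167733 -0.24271103  0.17349222] [-8.66248298e-01 -3.01926957e+00  2.63325518e-05] [ 0.3112783   0.2053722  -3.40827471]
```

View pics/s3.png

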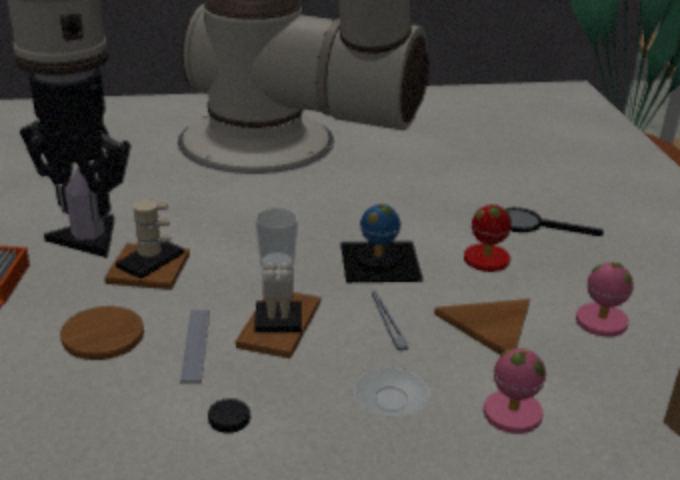

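The crystal hangs in the gripper at (85,215) and the round stand is empty. Next it goes to the triangle stand.

{"name": "send_rows", "arguments": {
  "targets": [
    [0,0.005,0.0097,0,0],
    [0,0.01,0.0193,0,0],
    [0,0.0146,0.0279,0,0],
    [0,0.0146,0.0279,0,0],
    [0,0.0146,0.0279,0,0],
    [0,0.0146,0.0279,0,0],
    [0,0.0146,0.0279,0,0],
    [0,0.0146,0.0279,0,0],
    [0,0.0146,0.0279,0,0],
    [0,0.0146,0.0279,0,0]
  ]
}}

```text
t: 12.8
tool_pos: [0.6133, 0.0434, 0.1736]
ee_rot: [-0.865, -3.02, -0.0]
wrist_force: [0.0, -0.4, -2.1]
opening: 0.0378
finger_force: 60.5
```

{"name": "send_rows", "arguments": {
  "targets": [
    [0,0.0146,0.0279,0,0],
    [0,0.0146,0.0279,0,0],
    [0,0.0146,0.0279,0,0],
    [0,0.0146,0.0279,0,0],
    [0,0.0146,0.0279,0,0],
    [0,0.0146,0.0279,0,0],
    [0,0.01,0.0193,0,0],
    [0,0.004,0.0077,0,0],
    [0,0,0,0,0.1],
    [0,0,0,0,0.1]
  ]
}}

```text
t: 14.05
tool_pos: [0.6307, 0.2593, 0.1737]
ee_rot: [-1.169, -2.916, 0.001]
wrist_force: [-0.5, -0.6, -1.8]
opening: 0.0379
finger_force: 60.6
```

{"name": "send_rows", "arguments": {
  "targets": [
    [0,0,0,0,0.1],
    [0,0,0,0,0.1],
    [0,0,0,0,0.05],
    [0,0,0,0,0],
    [0,0,0,0.03,0],
    [0,0,0,0.03,0],
    [0,0,0,0.02,0],
    [0,0,0,0,0],
    [0,0,0,0,0],
    [0,0,0,0,0]
  ]
}}

```text
t: 15.3
tool_pos: [0.6313, 0.2597, 0.0951]
ee_rot: [1.517, 2.749, 0.002]
wrist_force: [0.5, -0.1, -3.2]
opening: 0.0378
finger_force: 60.7
```

Run:
```python
from h import *
s=robot.get_state();print(s['tool_pos'],s['ee_rot'],s['wrist_force'],s['opening'])
p,d,m=cap('scene'); save(cv2.resize(p[120:270,280:480],None,fx=4,fy=4),'s4.png')
```

```text
[0.63133471 0.25973243 0.09510732] [1.51740222e+00 2.74933656e+00 1.87355689e-03] [ 0.47787169 -0.14934702 -3.20830298] 0.03782159196748302
```

View pics/s4.png

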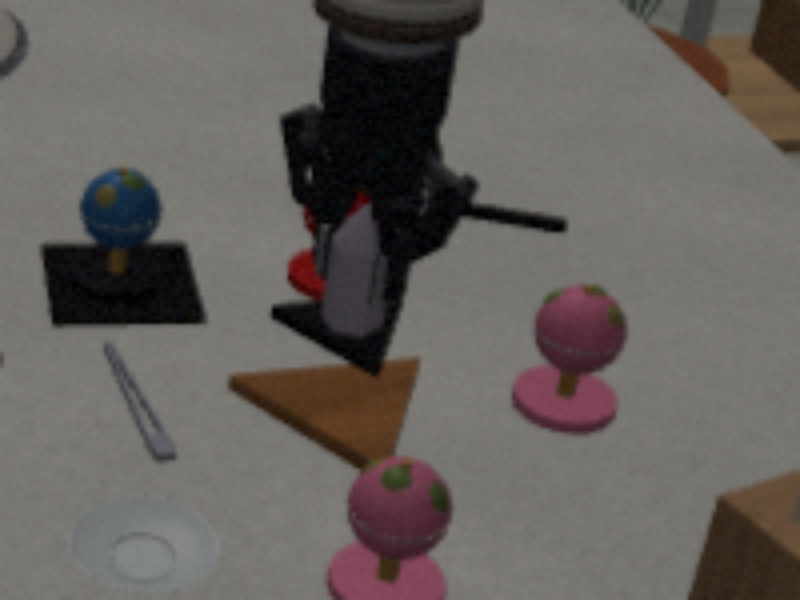

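The crystal is upright and its foot is aligned with the triangle stand. Lowering and releasing.

{"name": "send_rows", "arguments": {
  "targets": [
    [0,0,0,0.015,0],
    [0,0,0,0.015,0],
    [0,0,0,0.01,0],
    [0,0,0,0.006,0],
    [0,0,0,0.003,0],
    [0,0,0,0.0015,0],
    [0,0,0,0,0],
    [0,0,0,0,0],
    [0,0,0,0,0],
    [100,0,0,0,0]
  ]
}}

```text
t: 16.6
tool_pos: [0.6312, 0.2597, 0.044]
ee_rot: [1.518, 2.749, 0.001]
wrist_force: [-0.2, -0.0, -0.2]
opening: 0.0548
finger_force: 0.0
```

{"name": "send_rows", "arguments": {
  "targets": [
    [100,0,0,0,0],
    [100,0,0,0,0],
    [100,0,0,0,0],
    [100,0,0,0,0],
    [100,0,0,-0.02,0],
    [100,0,0,-0.04,0],
    [100,0,0,-0.05,0],
    [100,0,0,-0.04,0],
    [100,0,0,0,0],
    [100,0,0,0,0]
  ]
}}

```text
t: 17.85
tool_pos: [0.6307, 0.2595, 0.1937]
ee_rot: [1.518, 2.75, 0.0]
wrist_force: [-0.5, 0.6, -0.5]
opening: 0.0855
finger_force: 0.0
```

{"name": "send_rows", "arguments": {
  "targets": [
    [100,-0.0008,-0.0349,0,0],
    [100,-0.0008,-0.0349,0,0],
    [100,-0.0008,-0.0349,0,0],
    [100,-0.0008,-0.0349,0,0],
    [100,-0.0008,-0.0349,0,0],
    [100,-0.0006,-0.0349,0,0],
    [100,0,0,0,0],
    [100,0,0,0.03,0],
    [100,0,0,0.03,0],
    [100,0,0,0,0]
  ],
  "force": 40
}}

```text
t: 19.1
tool_pos: [0.4551, 0.1441, 0.1313]
ee_rot: [-1.516, -2.747, 0.004]
wrist_force: [-0.1, -0.6, 0.4]
opening: 0.0856
finger_force: 0.0
```

{"name": "send_rows", "arguments": {
  "targets": [
    [100,0,0,0.03,0],
    [100,0,0,0.03,0],
    [100,0,0,0.025,0],
    [100,0,0,0.01,0],
    [100,0,0,0,0],
    [0,0,0,0,0],
    [0,0,0,0,0],
    [0,0,0,0,0],
    [0,0,0,0,0],
    [0,0,0,0,0]
  ]
}}

```text
t: 20.35
tool_pos: [0.4567, 0.1442, 0.0395]
ee_rot: [1.518, 2.749, 0.001]
wrist_force: [-1.9, -0.7, 8.5]
opening: 0.0564
finger_force: 40.5
```

{"name": "send_rows", "arguments": {
  "targets": [
    [0,0,0,0,0],
    [0,0,0,-0.005,0],
    [0,0,0,-0.015,0],
    [0,0,0,-0.03,0],
    [0,0,0,-0.04,0],
    [0,0,0,-0.04,0],
    [0,0,0,-0.02,0],
    [0,0,0,0,0],
    [0,0,0,0,0],
    [0,0,0,0,0]
  ]
}}

```text
t: 21.6
tool_pos: [0.4557, 0.144, 0.1873]
ee_rot: [-1.518, -2.749, 0.002]
wrist_force: [-0.2, 0.8, -1.9]
opening: 0.056
finger_force: 43.2
```

Run:
```python
from h import *
s=robot.get_state();print(s['tool_pos'],s['ee_rot'],s['wrist_force'],s['opening'])
p,d,m=cap('top');hsv=cv2.cvtColor(p,cv2.COLOR_RGB2HSV);H,S,V=cv2.split(hsv);z=points(d,m)[...,2]
q=blob((V<45)&(z<.035)&(z>.014),(180,175,245,240));print('crystal foot',len(q),shape(q,m,.022,'t'))
save(cv2.resize(p[160:320,180:440],None,fx=3,fy=3),'t2.png')
```

```text
[0.45565826 0.14404599 0.18734303] [-1.51762629e+00 -2.74923843e+00  1.69547581e-03] [-0.2188824   0.83513023 -1.9279201 ] 0.056011270616360534
crystal foot 253 (array([628.9, 257.5], dtype=float32), array([90., 87., 89.], dtype=float32), array([   1.7, -116.8,  123.1], dtype=float32))
```

View pics/t2.png

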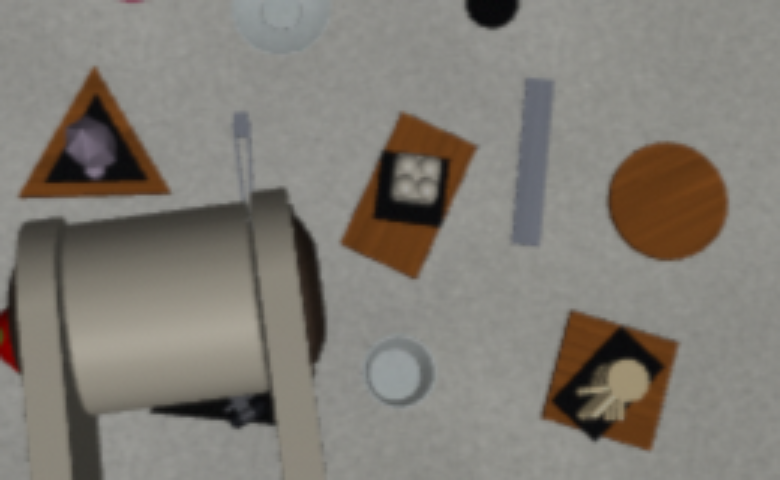

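The crystal sits centred on the triangle stand, about 3 mm off. Now the globe goes to the round stand.

{"name": "send_rows", "arguments": {
  "targets": [
    [0,-0.01,-0.0023,0,0],
    [0,-0.02,-0.0045,0,0],
    [0,-0.03,-0.0067,0,0],
    [0,-0.03,-0.0067,0,0],
    [0,-0.03,-0.0067,0,0],
    [0,-0.03,-0.0067,0,0],
    [0,-0.03,-0.0067,0,0],
    [0,-0.03,-0.0067,0,0],
    [0,-0.03,-0.0067,0,0],
    [0,-0.03,-0.0067,0,0]
  ]
}}

```text
t: 22.9
tool_pos: [0.5489, -0.1183, 0.188]
ee_rot: [-1.519, -2.75, 0.0]
wrist_force: [-0.0, 0.2, -1.9]
opening: 0.0563
finger_force: 43.2
```

{"name": "send_rows", "arguments": {
  "targets": [
    [0,-0.03,-0.0067,0,0],
    [0,-0.03,-0.0067,0,0],
    [0,-0.03,-0.0067,0,0],
    [0,-0.02,-0.0047,0,0],
    [0,-0.015,-0.0037,0,0],
    [0,-0.006,-0.0013,0,0],
    [0,0,0,0,0],
    [0,0,0,0.03,0],
    [0,0,0,0.03,0],
    [0,0,0,0.02,0]
  ]
}}

```text
t: 24.15
tool_pos: [0.5931, -0.2424, 0.1072]
ee_rot: [-1.517, -2.75, 0.0]
wrist_force: [0.1, -0.6, -1.7]
opening: 0.0558
finger_force: 43.2
```

Run:
```python
from h import *
s=robot.get_state();print(s['tool_pos'],s['ee_rot'],s['wrist_force'],s['opening'])
p,d,m=cap('scene'); save(cv2.resize(p[100:270,120:320],None,fx=3,fy=3),'s5.png')
```

```text
[ 0.59311225 -0.2423856   0.10718471] [-1.51677906e+00 -2.75014149e+00  1.53542933e-05] [ 0.14564959 -0.60947593 -1.71848052] 0.05579615748636451
```

View pics/s5.png

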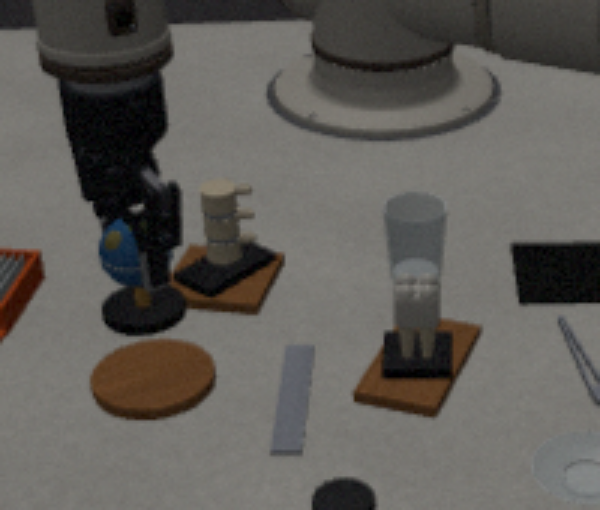

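The globe is upright above the round stand. Lowering.

{"name": "send_rows", "arguments": {
  "targets": [
    [0,0,0,0.015,0],
    [0,0,0,0.015,0],
    [0,0,0,0.015,0],
    [0,0,0,0.007,0],
    [0,0,0,0.004,0],
    [0,0,0,0.0025,0],
    [0,0,0,0,0],
    [0,0,0,0,0],
    [0,0,0,0,0],
    [100,0,0,0,0]
  ]
}}

```text
t: 25.45
tool_pos: [0.5936, -0.2434, 0.0501]
ee_rot: [1.518, 2.75, -0.0]
wrist_force: [-1.1, -0.2, 0.4]
opening: 0.0724
finger_force: 0.0
```

{"name": "send_rows", "arguments": {
  "targets": [
    [100,0,0,0,0],
    [100,0,0,0,0],
    [100,0,0,0,0],
    [100,0,0,0,0],
    [100,0,0,-0.02,0],
    [100,0,0,-0.04,0],
    [100,0,0,-0.05,0],
    [100,0,0,-0.04,0],
    [100,0,0,0,0],
    [100,0,0,0,0]
  ]
}}

```text
t: 26.7
tool_pos: [0.5933, -0.2432, 0.2002]
ee_rot: [1.518, 2.75, -0.0]
wrist_force: [0.4, -0.5, -0.6]
opening: 0.0855
finger_force: 0.0
```

{"name": "send_rows", "arguments": {
  "targets": [
    [100,0,0,0,0.167],
    [100,0,0,0,0.167],
    [100,0,0,0,0.167],
    [100,0,0,0,0.167],
    [100,0.0374,-0.0029,0,0],
    [100,0.0374,-0.0029,0,0],
    [100,0.0374,-0.0029,0,0],
    [100,0.0374,-0.0029,0,0],
    [100,0.0374,-0.0029,0,0],
    [100,0.0374,-0.0029,0,0]
  ]
}}

```text
t: 27.95
tool_pos: [0.5993, -0.017, 0.1989]
ee_rot: [-2.335, -2.1, 0.002]
wrist_force: [0.2, -0.0, 0.2]
opening: 0.0856
finger_force: 0.0
```

{"name": "send_rows", "arguments": {
  "targets": [
    [100,0,0,0,0],
    [100,0,0,0.03,0],
    [100,0,0,0.03,0],
    [100,0,0,0.02,0],
    [100,0,0,0,0],
    [100,0,0,0,0],
    [100,0,0,0,0],
    [100,0,0,0,0],
    [100,0,0,0,0],
    [100,0,0,0,0]
  ],
  "force": 50
}}

```text
t: 29.2
tool_pos: [0.5999, -0.0183, 0.1199]
ee_rot: [2.336, 2.101, -0.0]
wrist_force: [0.0, 0.1, 0.4]
opening: 0.0854
finger_force: 0.0
```

Run:
```python
from h import *
s=robot.get_state();print(s['tool_pos'],s['ee_rot'],s['joints'])
p,d,m=cap('top');H,S,V=cv2.split(cv2.cvtColor(p,cv2.COLOR_RGB2HSV));w=points(d,m);z=w[...,2]
q=blob((V<45)&(z<.035)&(z>.014),(378,203,428,250));print('globe foot',len(q),shape(q,m,.022,'c'))
P=w[185:255,370:430].reshape(-1,3);P=P[P[:,2]>.05];print('ball',P.min(0),P.max(0))
p,d,m=cap('scene'); save(cv2.resize(p[100:270,120:320],None,fx=3,fy=3),'s6.png')
```

```text
[ 0.59989239 -0.01828263  0.11991095] [ 2.33583131e+00  2.10065687e+00 -2.19558681e-05] [-1.58736623e-01  2.62215085e-01  1.53210091e+00 -8.67724934e-05
  1.34719418e+00 -5.27982345e-02]
globe foot 190 (array([ 589.9, -242.6]), 65.27426147460938)
ball [ 0.47218157 -0.27052262  0.06379995] [ 0.62243163 -0.06999948  0.52203779]
```

View pics/s6.png

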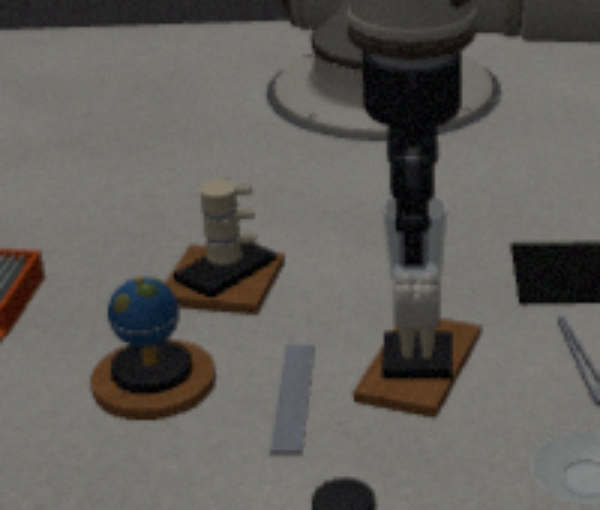

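The globe stands centred on the round stand and the gripper is lined up over the tooth. Grasping it.

{"name": "send_rows", "arguments": {
  "targets": [
    [100,0,0,0.02,0],
    [100,0,0,0.02,0],
    [100,0,0,0.02,0],
    [100,0,0,0.01,0],
    [100,0,0,0,0],
    [0,0,0,0,0],
    [0,0,0,0,0],
    [0,0,0,0,0],
    [0,0,0,0,0],
    [0,0,0,0,0]
  ]
}}

```text
t: 30.55
tool_pos: [0.6001, -0.0184, 0.0504]
ee_rot: [2.335, 2.1, 0.001]
wrist_force: [-0.5, 1.1, 6.6]
opening: 0.0373
finger_force: 50.6
```

{"name": "send_rows", "arguments": {
  "targets": [
    [0,0,0,0,0],
    [0,0,0,-0.005,0],
    [0,0,0,-0.015,0],
    [0,0,0,-0.03,0],
    [0,0,0,-0.04,0],
    [0,0,0,-0.03,0],
    [0,0,0,-0.01,0],
    [0,0,0,0,0],
    [0,0,0,0,0],
    [0,0,0,0,0]
  ]
}}

```text
t: 31.8
tool_pos: [0.5995, -0.0183, 0.1787]
ee_rot: [-2.335, -2.1, 0.002]
wrist_force: [0.2, -0.1, -1.8]
opening: 0.0374
finger_force: 50.4
```

{"name": "send_rows", "arguments": {
  "targets": [
    [0,0.01,-0.011,0,0],
    [0,0.02,-0.022,0,0],
    [0,0.025,-0.0274,0,0],
    [0,0.025,-0.0274,0,0],
    [0,0.025,-0.0274,0,0],
    [0,0.025,-0.0274,0,0],
    [0,0.0171,-0.0186,0,0],
    [0,0,0,0,0],
    [0,0,0,0.03,0],
    [0,0,0,0.03,0]
  ]
}}

```text
t: 33.05
tool_pos: [0.4552, 0.1449, 0.1191]
ee_rot: [2.336, 2.1, 0.001]
wrist_force: [0.3, -0.5, -1.3]
opening: 0.0373
finger_force: 50.7
```

{"name": "send_rows", "arguments": {
  "targets": [
    [0,0,0,0.03,0],
    [0,0,0,0.025,0],
    [0,0,0,0.01,0],
    [0,0,0,0.006,0],
    [0,0,0,0.004,0],
    [0,0,0,0.002,0],
    [0,0,0,0,0],
    [0,0,0,0,0],
    [0,0,0,0,0],
    [100,0,0,0,0]
  ]
}}

```text
t: 34.3
tool_pos: [0.4552, 0.145, 0.043]
ee_rot: [2.336, 2.101, 0.0]
wrist_force: [0.5, -0.0, -0.1]
opening: 0.0544
finger_force: 0.0
```

{"name": "send_rows", "arguments": {
  "targets": [
    [100,0,0,0,0],
    [100,0,0,0,0],
    [100,0,0,0,0],
    [100,0,0,0,0],
    [100,0,0,-0.02,0],
    [100,0,0,-0.04,0],
    [100,0,0,-0.05,0],
    [100,0,0,-0.05,0],
    [100,0,0,0,0],
    [100,0,0,0,0]
  ]
}}

```text
t: 35.55
tool_pos: [0.4549, 0.145, 0.2024]
ee_rot: [-2.336, -2.101, 0.001]
wrist_force: [-0.5, 0.3, -0.6]
opening: 0.0851
finger_force: 0.0
```

{"name": "send_rows", "arguments": {
  "targets": [
    [100,-0.0413,0.0019,0,0],
    [100,-0.0413,0.0019,0,0],
    [100,-0.0413,0.0019,0,0],
    [100,-0.0413,0.0019,0,0],
    [100,-0.0413,0.0019,0,0],
    [100,-0.0413,0.0019,0,0],
    [100,-0.0413,0.0019,0,0],
    [100,-0.0411,0.0019,0,0],
    [100,0,0,0,-0.1557],
    [100,0,0,0,-0.1557]
  ]
}}

```text
t: 36.8
tool_pos: [0.4347, -0.1852, 0.2012]
ee_rot: [-1.976, -2.439, 0.001]
wrist_force: [-0.5, 0.3, 0.0]
opening: 0.0857
finger_force: 0.0
```

{"name": "send_rows", "arguments": {
  "targets": [
    [100,0,0,0,-0.1557],
    [100,0,0,0,-0.1557],
    [100,0,0,0,-0.1557],
    [100,0,0,0,-0.1557],
    [100,0,0,0.03,0],
    [100,0,0,0.03,0],
    [100,0,0,0.015,0],
    [100,0,0,0,0],
    [100,0,0,0,0],
    [100,0,0,0,0]
  ]
}}

```text
t: 38.05
tool_pos: [0.4357, -0.1852, 0.1287]
ee_rot: [1.139, 2.926, -0.001]
wrist_force: [-0.4, 0.2, 0.3]
opening: 0.0854
finger_force: 0.0
```

Run:
```python
from h import *
s=robot.get_state();print(s['tool_pos'],s['ee_rot'],s['joints'])
p,d,m=cap('scene'); save(cv2.resize(p[90:270,120:340],None,fx=3,fy=3),'s7.png')
```

```text
[ 0.43570048 -0.18515504  0.12870688] [ 1.13927243e+00  2.92629485e+00 -6.24109918e-04] [-5.64693023e-01 -3.59772377e-03  1.81394574e+00 -1.35084669e-04
  1.32984648e+00 -1.39292144e+00]
```

View pics/s7.png

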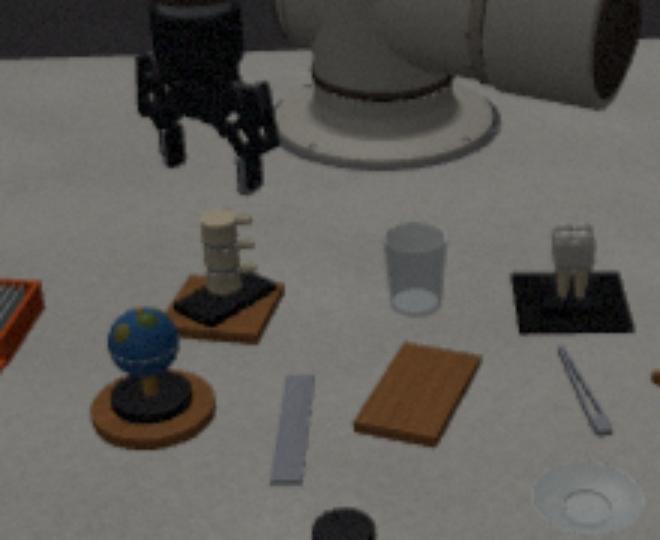

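The tooth stands on the mat and the fingers straddle the backbone. Grasping it.

{"name": "send_rows", "arguments": {
  "targets": [
    [100,0,0,0.02,0],
    [100,0,0,0.02,0],
    [100,0,0,0.02,0],
    [100,0,0,0.0117,0],
    [100,0,0,0.005,0],
    [100,0,0,0,0],
    [0,0,0,0,0],
    [0,0,0,0,0],
    [0,0,0,0,0],
    [0,0,0,0,0]
  ]
}}

```text
t: 39.35
tool_pos: [0.4355, -0.185, 0.0515]
ee_rot: [1.14, 2.927, -0.0]
wrist_force: [-0.7, 1.0, 5.3]
opening: 0.0329
finger_force: 49.2
```

{"name": "send_rows", "arguments": {
  "targets": [
    [0,0,0,0,0],
    [0,0,0,0,0],
    [0,0,0,-0.005,0],
    [0,0,0,-0.015,0],
    [0,0,0,-0.03,0],
    [0,0,0,-0.04,0],
    [0,0,0,-0.03,0],
    [0,0,0,-0.01,0],
    [0,0,0,0,0],
    [0,0,0,0,0]
  ]
}}

```text
t: 40.6
tool_pos: [0.4349, -0.1847, 0.1799]
ee_rot: [-1.139, -2.926, -0.0]
wrist_force: [-1.1, -0.9, -1.2]
opening: 0.0332
finger_force: 50.0
```

{"name": "send_rows", "arguments": {
  "targets": [
    [0,-0.0002,0.01,0,0],
    [0,-0.0004,0.02,0,0],
    [0,-0.001,0.035,0,0],
    [0,-0.001,0.035,0,0],
    [0,-0.001,0.035,0,0],
    [0,-0.001,0.035,0,0],
    [0,-0.001,0.035,0,0],
    [0,0,0.02,0,0],
    [0,0,0.0074,0,0],
    [0,0,0,0,0]
  ]
}}

```text
t: 41.85
tool_pos: [0.5964, -0.0176, 0.1808]
ee_rot: [-1.139, -2.927, 0.001]
wrist_force: [0.1, -0.6, -1.2]
opening: 0.0327
finger_force: 50.0
```

{"name": "send_rows", "arguments": {
  "targets": [
    [0,0,0,0,-0.1],
    [0,0,0,0,-0.1],
    [0,0,0,0,-0.1],
    [0,0,0,0,0],
    [0,0,0,0.03,0],
    [0,0,0,0.03,0],
    [0,0,0,0.02,0],
    [0,0,0,0,0],
    [0,0,0,0,0],
    [0,0,0,0,0]
  ]
}}

```text
t: 43.1
tool_pos: [0.597, -0.0177, 0.1022]
ee_rot: [0.69, 3.063, -0.0]
wrist_force: [0.7, -0.1, -2.0]
opening: 0.0331
finger_force: 50.0
```

Run:
```python
from h import *
s=robot.get_state();print(s['tool_pos'],s['ee_rot'],s['wrist_force'],s['opening'])
p,d,m=cap('scene'); save(cv2.resize(p[90:270,120:340],None,fx=3,fy=3),'s8.png')
```

```text
[ 0.59702625 -0.01767118  0.10224707] [ 6.90142460e-01  3.06320555e+00 -4.53961501e-05] [ 0.68367154 -0.06704455 -1.96755341] 0.03308957595006575
```

View pics/s8.png

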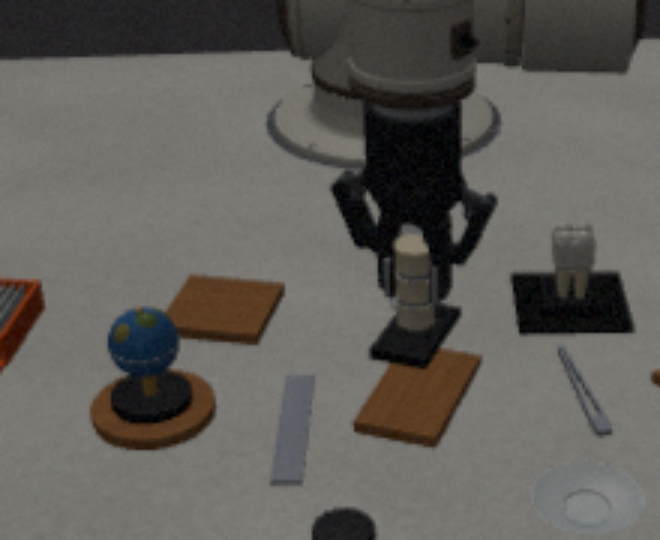

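The backbone is upright and aligned over the oblong stand. Lowering and releasing.

{"name": "send_rows", "arguments": {
  "targets": [
    [0,0,0,0.015,0],
    [0,0,0,0.015,0],
    [0,0,0,0.01,0],
    [0,0,0,0.006,0],
    [0,0,0,0.003,0],
    [0,0,0,0.0013,0],
    [0,0,0,0,0],
    [0,0,0,0,0],
    [0,0,0,0,0],
    [100,0,0,0,0]
  ]
}}

```text
t: 44.4
tool_pos: [0.5968, -0.0176, 0.0511]
ee_rot: [0.689, 3.064, -0.0]
wrist_force: [-0.0, 0.4, 1.0]
opening: 0.0495
finger_force: 0.0
```

{"name": "send_rows", "arguments": {
  "targets": [
    [100,0,0,0,0],
    [100,0,0,0,0],
    [100,0,0,0,0],
    [100,0,0,0,0],
    [100,0,0,-0.02,0],
    [100,0,0,-0.04,0],
    [100,0,0,-0.05,0],
    [100,0,0,-0.04,0],
    [100,0,0,0,0],
    [100,0,0,0,0]
  ]
}}

```text
t: 45.65
tool_pos: [0.5963, -0.0174, 0.2001]
ee_rot: [-0.689, -3.064, 0.0]
wrist_force: [-0.1, -0.7, 0.6]
opening: 0.0855
finger_force: 0.0
```

{"name": "send_rows", "arguments": {
  "targets": [
    [100,0.0329,0.0144,0,0],
    [100,0.0329,0.0144,0,0],
    [100,0.0329,0.0144,0,0],
    [100,0.0329,0.0144,0,0],
    [100,0.0329,0.0143,0,0],
    [100,0.0327,0.0142,0,0],
    [100,0,0,0,-0.1123],
    [100,0,0,0,-0.1123],
    [100,0,0,0,-0.1123],
    [100,0,0,0,0]
  ]
}}

```text
t: 46.9
tool_pos: [0.4549, 0.1447, 0.1997]
ee_rot: [-0.167, -3.135, 0.001]
wrist_force: [-0.1, -0.7, -0.0]
opening: 0.0853
finger_force: 0.0
```

{"name": "send_rows", "arguments": {
  "targets": [
    [100,0,0,0.03,0],
    [100,0,0,0.03,0],
    [100,0,0,0.03,0],
    [100,0,0,0.03,0],
    [100,0,0,0.025,0],
    [100,0,0,0.0126,0],
    [100,0,0,0,0],
    [100,0,0,0,0],
    [0,0,0,0,0],
    [0,0,0,0,0]
  ]
}}

```text
t: 48.15
tool_pos: [0.4555, 0.1448, 0.0437]
ee_rot: [0.166, 3.136, 0.0]
wrist_force: [-0.8, 0.8, -0.5]
opening: 0.0517
finger_force: 0.0
```

{"name": "send_rows", "arguments": {
  "targets": [
    [0,0,0,0,0],
    [0,0,0,0,0],
    [0,0,0,0,0],
    [0,0,0,-0.005,0],
    [0,0,0,-0.015,0],
    [0,0,0,-0.03,0],
    [0,0,0,-0.04,0],
    [0,0,0,-0.04,0],
    [0,0,0,-0.02,0],
    [0,0,0,0,0]
  ]
}}

```text
t: 49.4
tool_pos: [0.4558, 0.1448, 0.1951]
ee_rot: [0.166, 3.134, 0.001]
wrist_force: [-0.6, 0.0, -1.5]
opening: 0.0376
finger_force: 50.3
```

{"name": "send_rows", "arguments": {
  "targets": [
    [0,-0.0005,-0.01,0,0],
    [0,-0.001,-0.02,0,0],
    [0,-0.002,-0.04,0,0],
    [0,-0.002,-0.04,0,0],
    [0,-0.002,-0.04,0,0],
    [0,-0.002,-0.04,0,0],
    [0,-0.002,-0.04,0,0],
    [0,-0.002,-0.04,0,0],
    [0,-0.002,-0.03,0,0],
    [0,-0.0012,-0.02,0,0]
  ]
}}

```text
t: 50.65
tool_pos: [0.4371, -0.1768, 0.192]
ee_rot: [-0.168, -3.135, -0.001]
wrist_force: [-0.5, 0.3, -1.7]
opening: 0.0374
finger_force: 50.5
```

{"name": "send_rows", "arguments": {
  "targets": [
    [0,-0.001,-0.0145,0,0],
    [0,0,0,0,0.09],
    [0,0,0,0,0.09],
    [0,0,0,0,0],
    [0,0,0,0.03,0],
    [0,0,0,0.03,0],
    [0,0,0,0.03,0],
    [0,0,0,0,0],
    [0,0,0,0,0],
    [0,0,0,0,0]
  ]
}}

```text
t: 51.9
tool_pos: [0.4381, -0.1901, 0.1045]
ee_rot: [0.446, 3.108, -0.001]
wrist_force: [-0.5, -0.3, -1.3]
opening: 0.0372
finger_force: 50.5
```

Run:
```python
from h import *
s=robot.get_state();print(s['tool_pos'],s['ee_rot'],s['wrist_force'],s['opening'])
p,d,m=cap('scene'); save(cv2.resize(p[90:270,120:340],None,fx=3,fy=3),'s9.png')
```

```text
[ 0.43810155 -0.19007218  0.10447676] [ 4.46068862e-01  3.10810587e+00 -1.38854538e-03] [-0.50287777 -0.32493284 -1.28184445] 0.03718595447215596
```

View pics/s9.png

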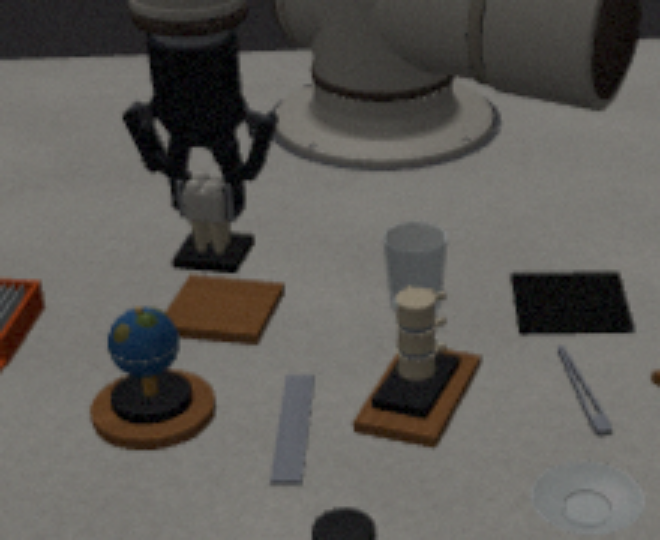

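The backbone is centred on the oblong stand and the tooth is over the square stand. Lower 53 mm and release.

{"name": "send_rows", "arguments": {
  "targets": [
    [0,0,0,0.015,0],
    [0,0,0,0.015,0],
    [0,0,0,0.01,0],
    [0,0,0,0.006,0],
    [0,0,0,0.004,0],
    [0,0,0,0.0025,0],
    [0,0,0,0,0],
    [0,0,0,0,0],
    [0,0,0,0,0],
    [100,0,0,0,0]
  ]
}}

```text
t: 53.2
tool_pos: [0.438, -0.19, 0.0515]
ee_rot: [0.447, 3.108, -0.001]
wrist_force: [-0.5, 0.3, 0.0]
opening: 0.0546
finger_force: 0.0
```

{"name": "send_rows", "arguments": {
  "targets": [
    [100,0,0,0,0],
    [100,0,0,0,0],
    [100,0,0,0,0],
    [100,0,0,0,0],
    [100,0,0,-0.02,0],
    [100,0,0,-0.04,0],
    [100,0,0,-0.05,0],
    [100,0,0,-0.05,0],
    [100,0.04,0.04,0,0],
    [100,0.04,0.04,0,0]
  ]
}}

```text
t: 54.45
tool_pos: [0.3827, -0.0896, 0.2109]
ee_rot: [0.449, 3.109, -0.0]
wrist_force: [0.5, 2.2, 0.1]
opening: 0.0852
finger_force: 0.0
```

{"name": "send_rows", "arguments": {
  "targets": [
    [100,0,0.05,0,0],
    [100,0,0.05,0,0],
    [100,0,0.05,0,0],
    [100,0,0.05,0,0],
    [100,0,0.05,0,0],
    [100,0,0,0,0],
    [100,0,0,0,0],
    [100,0,0,0,0],
    [100,0,0,0,0],
    [100,0,0,0,0]
  ]
}}

```text
t: 55.7
tool_pos: [0.4539, 0.1489, 0.2108]
ee_rot: [0.449, 3.109, -0.0]
wrist_force: [-0.0, 0.0, 0.1]
opening: 0.0851
finger_force: 0.0
```

Run:
```python
from h import *
p,d,m=cap('top');H,S,V=cv2.split(cv2.cvtColor(p,cv2.COLOR_RGB2HSV));w=points(d,m);z=w[...,2]
for k,b,t in(('tri',(180,175,245,240),'t'),('obl',(285,190,345,258),'r'),('rnd',(378,203,428,250),'c'),('sq',(355,258,412,315),'r')):
    q=blob((V<45)&(z<.035)&(z>.014),b);print(k,len(q),shape(q,m,.022,t))
save(cv2.resize(p[160:320,180:440],None,fx=3,fy=3),'t3.png')
```

```text
tri 248 (array([628.8, 257.6], dtype=float32), array([89., 90., 87.], dtype=float32), array([ 123.2,    1.7, -116.7], dtype=float32))
obl 263 (array([594.5, -18.5]), array([47.6, 86.4]), 63.7)
rnd 189 (array([ 589.9, -242.6]), 65.27426147460938)
sq 274 (array([ 437.1, -191.1]), array([59.1, 59.3]), 74.0)
```

View pics/t3.png

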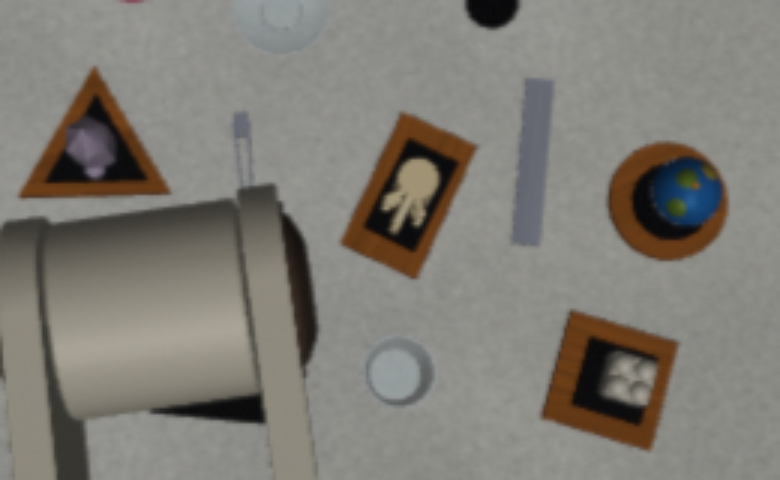

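All four models stand centred on their matching stands (within about 4 mm), the beaker has not moved, and the arm is clear. Handing in.

```bash
python3 -c "
from station import robot
print(robot.hand_in())"
```

```text
the job is handed in; nothing more can be done
None
```

I handed the job in at about 56 s: globe, tooth, crystal and backbone each stand upright on their matching stand, within about 4 mm of centre by the last top view, and the beaker stayed put; the hand-in gave no verdict.

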